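# Pack the flat tins into the sliding-lid chest

### The job

Slide the chest's lid right back, then pack all the flat tins that are there into its three bays, lying upright and lengthways front to back, stacked squarely on one another so that every stack stays below the rim: two tall tins, or a tall and a middle one, are too much for one bay, so plan who goes on whom. Then slide the lid gently over them until it is fully closed, without forcing it against a tin that stands too high, let go, and leave the salt shaker, timer and mug where they are.

Things in the scene. Friction and masses are not known exactly. Their poses are not given: they have to be found in the camera images.
- chest: Fixed wooden chest, rim 78 mm high. Origin: worktop level, under the centre of its open well; x to its back (roughly away from the robot), y to its left. Well inside 96 (x) by 264 (y), floor 8 mm up, so 70 deep; walls 6 mm. Spacer blocks, 60 mm tall, at its front and back walls part it into three bays along y. Behind it (x 54 to 179 mm) a solid deck of rim height carries the open lid.
- bay0 (a point): Centre of the floor of the left bay, 8 mm above the worktop, at chest y = +80 mm. A bay is 96 mm long (chest x), 52 wide between spacer blocks that reach 16 mm in from the front and back walls; between the blocks is finger room: beyond the 52 mm, another 26 mm to an end wall, 28 to the next bay
- bay1 (a point): Centre of the floor of the middle bay, 8 mm above the worktop, at chest y = +0 mm. A bay is 96 mm long (chest x), 52 wide between spacer blocks that reach 16 mm in from the front and back walls; between the blocks is finger room: beyond the 52 mm, another 26 mm to an end wall, 28 to the next bay
- bay2 (a point): Centre of the floor of the right bay, 8 mm above the worktop, at chest y = -80 mm. A bay is 96 mm long (chest x), 52 wide between spacer blocks that reach 16 mm in from the front and back walls; between the blocks is finger room: beyond the 52 mm, another 26 mm to an end wall, 28 to the next bay
- lid (a joint): Sliding lid of the chest, m: 0 closed over the well, 0.125 fully back over the deck (opens along the chest's +x). Plate 108 x 276 x 8 mm, underside 2 mm above the rim. Friction about 1.5 N plus 4 N per m/s; stays where it is left. A tin standing more than 2 mm above the rim stops it.
- lid_handle (a point): Centre of the lid's handle: an upright bar 12 mm thick (along the chest's x), 70 mm long (along the chest's y), 24 mm tall, standing on the lid 12 mm behind its front edge; its middle is 100 mm above the worktop. Moves with the lid.
- tin_tall_a: Loose flat tin of the tall kind with a closed lid, plain metal, 84 x 42 mm, 44 mm high, 0.09 to 0.18 kg. Origin at the centre of its underside, x along its long side, z up. May be absent.
- tin_tall_b: Loose flat tin of the tall kind with a closed lid, plain metal, 84 x 42 mm, 44 mm high, 0.09 to 0.18 kg. Origin at the centre of its underside, x along its long side, z up. May be absent.
- tin_mid_a: Loose flat tin of the middle kind with a closed lid, plain metal, 84 x 42 mm, 33 mm high, 0.09 to 0.18 kg. Origin at the centre of its underside, x along its long side, z up. May be absent.
- tin_mid_b: Loose flat tin of the middle kind with a closed lid, plain metal, 84 x 42 mm, 33 mm high, 0.09 to 0.18 kg. Origin at the centre of its underside, x along its long side, z up. May be absent.
- tin_low_a: Loose flat tin of the low kind with a closed lid, plain metal, 84 x 42 mm, 22 mm high, 0.09 to 0.18 kg. Origin at the centre of its underside, x along its long side, z up. May be absent.
- tin_low_b: Loose flat tin of the low kind with a closed lid, plain metal, 84 x 42 mm, 22 mm high, 0.09 to 0.18 kg. Origin at the centre of its underside, x along its long side, z up. May be absent.
- salt_shaker: Bystander: glass salt shaker, 44 mm across, 90 mm high, origin under its centre
- egg_timer: Bystander: round kitchen timer, 64 mm across, 57 mm high, origin under its centre
- mug: Bystander: mug with handle, 83 x 116 x 94 mm, origin under its centre
Mind the look-alikes: they are no part of the job. What is shaped like the tin_low_b but red is not meant.

How it is judged:
By the outcome, as a careful person would: the job done as asked, in the order asked, and still so for the second after the job is handed in, with the robot touching nothing.
Of tin_tall_a, tin_tall_b, tin_mid_a, tin_mid_b, tin_low_a, tin_low_b only 4 to 6 are there at a start; the rules pass over those that are not, and their reading is None.
At some moment in a run one of tin_tall_a, tin_tall_b, tin_mid_a, tin_mid_b, tin_low_a, tin_low_b may be knocked a few centimetres aside while the robot is not near it.
Once in a run the grip may slacken for a moment while it holds something.
It also fails if it takes over 200 s, if anything falls off the work surface, if the arm or the gripper's body presses on something with over 40 N, if the wrist force passes 120 N, or if a joint passes its speed limit or range.

### The arm

A 6-joint arm with a two-finger parallel gripper is mounted at the origin on a cart in front of the work surface, level with it; the furniture and walls round the work are solid. World frame = base frame: x ahead of the robot, y to its left, z up, the work surface at z = 0. Lengths are in m, angles in rad, forces in N, time in s.
With the tool pointing down it reaches from about 0.325 to 0.85 m from the base axis. Payload 15.5 kg.
Tool frame: the origin (TCP) lies on the centre line of the jaws, within the pads' length; the fingertips stand 19 mm ahead of it and the grasp point (between the pads) is the TCP (r.tips_ahead is the distance from the TCP to the fingertips, in m); z points along the fingers, y is the line along which they close (so a half turn about z gives the same grasp; the last joint's range is limited). The gripper opens to 91 mm and grips with 3 to 60 N. Pads are 32 mm wide; open, the fingers measure 118 mm over their backs; the gripper's body (76 mm by 178 mm) begins 60 mm behind the grasp point.
Start: joints at [1.242, 0.494, 1.345, -0, 1.302, -0.096], TCP at [0.144, 0.608, 0.194] pointing down, gripper open.
Joint ranges: [-2.91, 2.91], [-0.82, 2.16], [0.22, 2.67], [-1.22, 4.37], [0.12, 2.79], [-3.08, 3.08]. Speed limits (rad/s): [1.89, 1.89, 2.57, 3.01, 3.01, 3.01].

### API

Orientations are given as [roll, pitch, yaw] about the fixed x, y, z axes, in that order (R = Rz(yaw) Ry(pitch) Rx(roll)).
In Python, from rig import r, imaging gives the robot as it stands.
- The arm moves only by the tool servo_tool, never from a script. Its argument "steps" is a list that holds one entry, the list of rows, each a list of 7 numbers: the turn, a rotation vector about the world's x, y, z as a fraction of full scale, then the shift along the world's x, y, z as a fraction of full scale, then the opening in per cent of the stroke, from 0 (shut) to 100 (fully open). In form: [[[rx, ry, rz, dx, dy, dz, fingers], ...]]. A call has 1 to 12 rows; each row shifts and turns the commanded pose from where the row before left it; what a row does not reach is not made up. Full scale, the value 1, is 0.025 m for a shift and 8 degrees for a turn. A row lasts 1/10 s, in which the tool goes at most 50 mm and 8.59 degrees, less where a joint would pass 70% of its speed; a pose out of reach is approached as far as the arm can. A call with a number of a shift or a turn outside -1 to 1 is refused whole. A call with a gripper value outside its range is refused whole. The fingers move at their own pace and stop on an object; "force" is the grip in N (left out, the last holds). Time passes only in rows, so rows that do not move let the fingers close. It gives the time, the measured TCP pose, the force, the opening and the grip force at its end, in the units of the state.
- r.read_state(): the state, without advancing time (a new reading comes with each control period).
- imaging.snapshot(name): name is "scene" or "top" or "wrist"; returns (picture, depth): 400x640x3 uint8, red, green, blue; 400x640 float32, m along the optical axis (not along the pixel's ray), 0 where there is no reading.
- imaging.camera_model(name): a dict with "mtx" (3x3 intrinsics, pixels), "dist" ([k1, k2, p1, p2, k3] as OpenCV has them; the pictures are not rectified), "rvec" (rotation vector, rad) and "tvec" (3), from world to camera coordinates, as OpenCV has them; the wrist camera has in their place "tool_from_camera" (4x4, takes a point from camera to tool coordinates, whose origin is the TCP and whose axes are the flange's). Camera axes: x right, y down, z forward; pixel columns grow to the right and rows downward; lengths in m; the calibration is good to about 2 mm. A picture is of the moment at which its call begins: read the wrist's pose just before it. camera_model takes no time and is no camera call.
- r.hand_in(): hands the job in; it is judged then, once.
The state is a dict: "time": time; "joint_positions": joint angles; "qd": joint speeds; "joint_torque": joint torques, N m; "eef_pos": TCP position; "ee_rot": TCP orientation; "force": force on the tool from outside, world axes, zero at the start; "torque": the same for the moment, N m; "width": finger opening in m; "grasp_force": force on a finger pad.
Only numpy, scipy, OpenCV 4.12 (cv2) and the standard library are available. Lean on these libraries where they do the work, as an engineer would, in place of code of your own. Each camera call takes 0.05 s, during which the arm holds its last target. There are 200 camera calls.

## Working session

There is one attempt and no reset: what is moved stays moved. The work goes in short steps, Python scripts to look and compute and a tool call to move; the robot and the scene stay as the last step left them, time stands still between calls to the robot, and variables do not carry over. Pictures are saved under pics/ and viewed, at most 14 in all, crops included, and the job is handed in when it is done.

Besides the shell and the picture viewer there is one more tool, called as a command line: name --argument value ..., lists and objects as JSON in quotes. servo_tool: Moves the arm, as the interface text tells. Shift numbers are shares of 0.025 m and turn numbers shares of 8 degrees, none past 1 either way. Its arguments: {"type":"object","properties":{"steps":{"type":"array"},"force":{"type":"number"}},"required":["steps"]}

```bash
ls; mkdir -p pics
cat > h.py <<'E'
import numpy as np, cv2
from rig import r, imaging
def snap(n,f=None):
    s=r.read_state(); p,d=imaging.snapshot(n)
    if f: cv2.imwrite('pics/'+f,p[:,:,::-1])
    return p,d,s
def cam(n,s=None):
    m=imaging.camera_model(n); K=np.array(m['mtx']); D=np.array(m['dist'],float)
    if 'rvec' in m:
        R=cv2.Rodrigues(np.array(m['rvec'],float))[0]; t=np.array(m['tvec'],float).ravel()
        return K,D,R.T,-R.T@t
    from scipy.spatial.transform import Rotation as Ro
    T=np.array(m['tool_from_camera']); Rt=Ro.from_euler('xyz',s['ee_rot']).as_matrix()
    return K,D,Rt@T[:3,:3],Rt@T[:3,3]+np.array(s['eef_pos'])
def cloud(n,d,s=None):
    K,D,R,c=cam(n,s); h,w=d.shape
    u,v=np.meshgrid(np.arange(w),np.arange(h))
    q=cv2.undistortPoints(np.stack([u,v],-1).reshape(-1,1,2).astype(np.float32),K,D).reshape(h,w,2)
    P=np.dstack([q,np.ones((h,w))])*d[...,None]
    P=P@R.T+c; P[d==0]=np.nan
    return P
E
python3 - <<'E'
from h import *
for n in('scene','top'):
    p,d,s=snap(n,n+'0.png'); print(n,cam(n)[3])
    np.savez(n+'0.npz',p=p,d=d)
print(s)
E
```

```text
pics
scene [-0.29499531 -0.68440695  0.78902459]
top [0.40589149 0.02474368 1.16136803]
{'time': 0.05, 'joint_positions': array([ 1.24247024e+00,  4.94142893e-01,  1.34615109e+00, -4.14862488e-06,
        1.30252002e+00, -9.55112553e-02]), 'qd': array([-6.71313142e-05, -2.15523820e-03, -1.42904911e-03,  1.23439792e-03,
        7.71914844e-04, -8.76894239e-04]), 'joint_torque': array([ 1.18188627e-04, -8.81084704e+01, -3.82962656e+01,  7.09171384e-02,
        4.81250044e-02, -7.50131835e-05]), 'eef_pos': array([0.14406672, 0.60773522, 0.19315658]), 'ee_rot': array([-3.14037648e+00, -1.12495376e-04,  2.90877886e+00]), 'force': array([-0.03346697, -0.35597525,  0.79563907]), 'torque': array([-0.03310203,  0.01386682, -0.00406602]), 'grasp_force': 0.0, 'width': 0.09161074648972455}
```

View pics/top0.png

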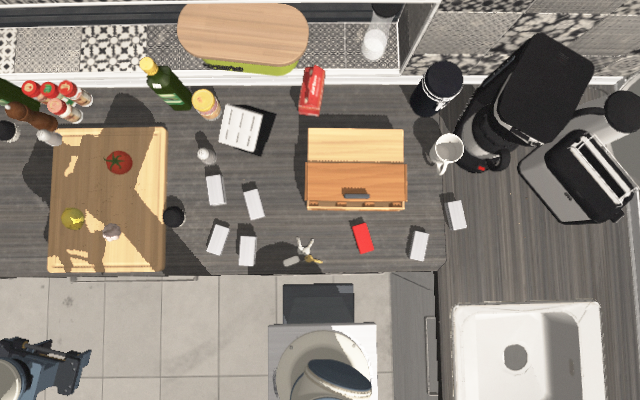

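View pics/scene0.png

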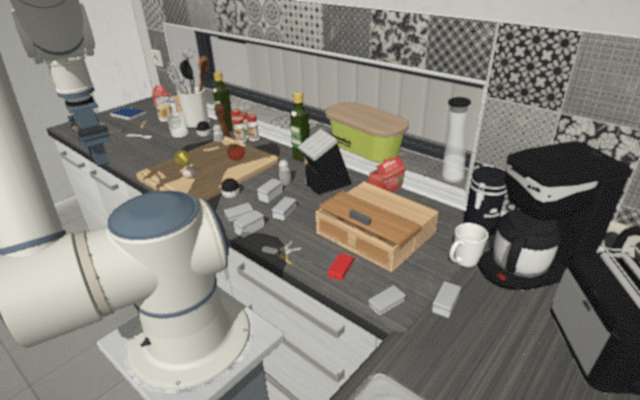

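The top view shows six grey tins at about (215,190), (253,204), (218,239), (247,250), (419,245) and (456,214). The red look-alike is at (363,237). The chest spans about (305-407, 128-212), with the handle at (355,193), the shaker at (206,155), the mug at (449,150) and the dark timer at (174,216).

```bash
cat >> h.py <<'E'
def tins(n,p,d,s,seeds,box=22,verbose=True):
    P=cloud(n,d,s); out=[]
    for (u,v) in seeds:
        sl=np.s_[max(0,v-box):v+box,max(0,u-box):u+box]
        Q=P[sl]; C=p[sl].astype(int)
        z0=np.nanmedian(P[max(0,v-2):v+3,max(0,u-2):u+3,2])
        m=(np.abs(Q[...,2]-z0)<.006)&(C.max(-1)-C.min(-1)<45)
        k,l=cv2.connectedComponents(m.astype(np.uint8)); 
        m=l==l[min(box,v),min(box,u)]
        X=Q[m][:,:2]; zz=np.nanmedian(Q[m][:,2])
        (cx,cy),(w,h),a=cv2.minAreaRect((X*1000).astype(np.float32))
        if w<h: a+=90;w,h=h,w
        a=(a+90)%180-90
        out.append((cx,cy,zz*1000,w,h,a)); print((u,v),'c %.1f %.1f top %.1f  %.0fx%.0f ang %.1f n%d'%(cx,cy,zz*1000,w,h,a,m.sum()))
    return out
E
python3 - <<'E'
from h import *
f=np.load('top0.npz');p,d=f['p'],f['d']
tins('top',p,d,None,[(215,190),(253,204),(218,239),(247,250),(419,245),(456,214),(363,237)])
P=cloud('top',d)
for q in [(312,160),(400,160),(312,185),(400,185),(355,193),(308,131),(402,131),(206,155),(449,150),(174,216),(308,209),(355,208)]: print(q,P[q[1],q[0]].round(4))
for u in(325,355,390):
  print(u,[(v,*(P[v,u]*1000).round(0)[[0,2]]) for v in range(120,220,2)])
c=p[170:270,190:270];cv2.imwrite('pics/c1.png',cv2.resize(c,None,fx=6,fy=6)[:,:,::-1])
E
```

```text
(215, 190) c 548.7 305.6 top 43.1  86x44 ang 8.6 n440
(253, 204) c 505.5 193.0 top 32.2  85x43 ang 15.1 n423
(218, 239) c 402.8 301.4 top 21.1  85x44 ang -18.7 n437
(247, 250) c 369.9 212.2 top 43.4  84x44 ang -3.6 n445
(419, 245) c 374.4 -289.6 top 21.7  85x44 ang -13.9 n416
(456, 214) c 463.6 -404.2 top 32.9  85x45 ang 9.5 n420
(363, 237) c 404.1 -127.4 top 0.3  131x129 ang 88.6 n1935
(312, 160) [0.6219 0.0213 0.0818]
(400, 160) [ 0.62   -0.231   0.0759]
(312, 185) [0.5501 0.0224 0.0841]
(400, 185) [ 0.5462 -0.2256  0.0869]
(355, 193) [ 0.5228 -0.095   0.1104]
(308, 131) [0.7072 0.0315 0.0782]
(402, 131) [ 0.7051 -0.2403  0.0761]
(206, 155) [0.6408 0.3212 0.0803]
(449, 150) [ 0.6608 -0.3968  0.0173]
(174, 216) [0.4707 0.4166 0.0561]
(308, 209) [0.4872 0.0351 0.0221]
(355, 208) [ 0.4841 -0.0978  0.0761]
325 [(120, np.float64(763.0), np.float64(-0.0)), (122, np.float64(758.0), np.float64(-4.0)), (124, np.float64(750.0), np.float64(0.0)), (126, np.float64(744.0), np.float64(0.0)), (128, np.float64(716.0), np.float64(75.0)), (130, np.float64(710.0), np.float64(77.0)), (132, np.float64(
[... 5608 characters left out ...]
), (188, np.float64(538.0), np.float64(89.0)), (190, np.float64(532.0), np.float64(87.0)), (192, np.float64(527.0), np.float64(88.0)), (194, np.float64(521.0), np.float64(86.0)), (196, np.float64(516.0), np.float64(86.0)), (198, np.float64(510.0), np.float64(89.0)), (200, np.float64(nan), np.float64(nan)), (202, np.float64(506.0), np.float64(7.0)), (204, np.float64(496.0), np.float64(44.0)), (206, np.float64(490.0), np.float64(47.0)), (208, np.float64(483.0), np.float64(75.0)), (210, np.float64(479.0), np.float64(37.0)), (212, np.float64(476.0), np.float64(2.0)), (214, np.float64(470.0), np.float64(2.0)), (216, np.float64(464.0), np.float64(-1.0)), (218, np.float64(458.0), np.float64(-1.0))]
```

Six grey tins are present:

| Kind | Positions (mm) |
|---|---|
| Tall | (549,306) and (370,212) |
| Mid | (505,193) and (464,-404) |
| Low | (403,301) and (374,-290) |

The red block is excluded. I'll stack tall+low, tall+low and mid+mid. Next I need the chest pose.

Run:
```python
from h import *
f=np.load('top0.npz');p,d=f['p'],f['d']
P=cloud('top',d)[115:220,290:420].reshape(-1,3)
def rect(m,n):
    Q=(P[m][:,:2]*1000).astype(np.float32); (c,(w,h),a)=cv2.minAreaRect(Q); print(n,np.round(c,1),round(w,1),round(h,1),round(a,2))
z=P[:,2]
rect((z>.065)&(z<.1),'all'); rect((z>.083)&(z<.1)&(P[:,0]<.62),'lid'); rect((z>.103)&(z<.12),'handle'); rect((z>.07)&(z<.0815)&(P[:,0]>.622),'deck')
# robust yaw from deck back edge
e=[]
D=cloud('top',d)
for u in range(312,402,3):
    c=D[115:140,u]; k=np.where(c[:,2]>.06)[0]; e.append(c[k[0],:2])
e=np.array(e);k=np.polyfit(e[:,1],e[:,0],1);print('back edge',k,np.degrees(np.arctan(k[0])))
c1=p[170:270,190:270]
c=np.hstack([p[170:270,190:290],p[170:270,340:470]]);cv2.imwrite('pics/c1.png',cv2.resize(c,None,fx=3.4,fy=3.4,interpolation=2)[:,:,::-1])
```

```text
all [ 600.2 -102.4] 285.7 234.5 88.11
lid [ 559.  -101.1] 285.9 108.7 88.44
handle [ 517.3 -100.3] 66.2 11.7 89.17
deck [ 669.5 -103.9] 272.1 98.2 89.27
back edge [0.0265369  0.71722443] 1.5200954226953431
```

View pics/c1.png

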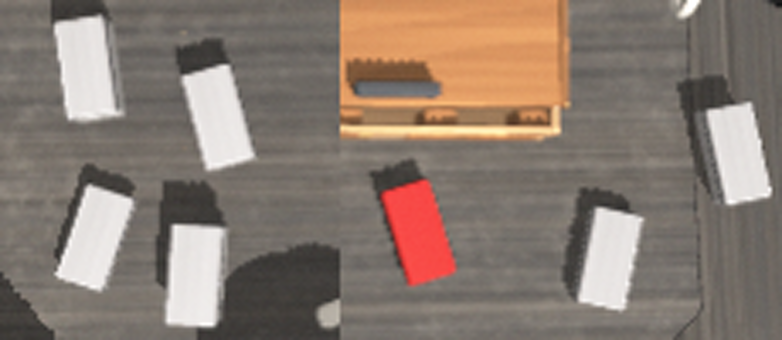

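The crop confirms the six pale grey metal tins, with the red block apart from them. The chest centre is about (537.7,-100.8) with yaw -1.5°, and the lid is about 21 mm open. I'll move to the handle next.

servo_tool --steps '[[[0,0,-0.815,0.527,-1,0,60],[0,0,-0.815,0.527,-1,0,60],[0,0,-0.815,0.527,-1,0,60],[0,0,-0.815,0.527,-1,0,60],[0,0,-0.815,0.527,-1,0,60],[0,0,-0.815,0.527,-1,0,60],[0,0,-0.815,0.527,-1,0,60],[0,0,-0.815,0.527,-1,0,60],[0,0,-0.815,0.527,-1,0,60],[0,0,-0.815,0.527,-1,0,60],[0,0,-0.815,0.527,-1,0,60],[0,0,-0.815,0.527,-1,0,60]]]' --force 20

```text
time: 1.3
eef_pos: [0.3025, 0.307, 0.1936]
ee_rot: [-3.141, 0.0, 1.539]
force: [-0.1, 0.2, 0.6]
width: 0.0548
grasp_force: 0.0
```

servo_tool --steps '[[[0,0,0,0.527,-1,0,60],[0,0,0,0.527,-1,0,60],[0,0,0,0.527,-1,0,60],[0,0,0,0.527,-1,0,60],[0,0,0,0.527,-1,0,60],[0,0,0,0.527,-1,0,60],[0,0,0,0.527,-1,0,60],[0,0,0,0.527,-1,0,60],[0,0,0,0.527,-1,0,60],[0,0,0,0.527,-1,0,60],[0,0,0,0.527,-1,0,60],[0,0,0,0.527,-1,0,60]]]'

```text
time: 2.5
eef_pos: [0.4606, 0.007, 0.1936]
ee_rot: [-3.141, -0.0, 1.543]
force: [0.9, 0.3, -0.9]
width: 0.0549
grasp_force: 0.0
```

servo_tool --steps '[[[0,0,0,0.454,-0.858,0,50],[0,0,0,0.454,-0.858,0,50],[0,0,0,0.454,-0.858,0,50],[0,0,0,0.454,-0.858,0,50],[0,0,0,0.454,-0.858,0,50],[0,0,0,0,0,0,50],[0,0,0,0,0,-0.8,50],[0,0,0,0,0,-0.8,50],[0,0,0,0,0,-0.8,50],[0,0,0,0,0,-0.8,50],[0,0,0,0,0,0,50]]]'

```text
time: 3.6
eef_pos: [0.5152, -0.0981, 0.1117]
ee_rot: [-3.137, -0.001, 1.543]
force: [0.4, -0.1, 0.3]
width: 0.0456
grasp_force: 0.0
```

servo_tool --steps '[[[0,0,0,0,0,0,30],[0,0,0,0,0,0,20],[0,0,0,0,0,0,10],[0,0,0,0,0,0,0],[0,0,0,0,0,0,0],[0,0,0,0,0,0,0]]]' --force 15

```text
time: 4.2
eef_pos: [0.5172, -0.0992, 0.1139]
ee_rot: [3.141, 0.0, 1.543]
force: [1.0, 0.3, 0.4]
width: 0.0014
grasp_force: 0.0
```

Run:
```python
from h import *
p,d,s=snap('wrist','w1.png'); p2,d2,_=snap('top')
cv2.imwrite('pics/m1.png',np.hstack([cv2.resize(p,(480,300)),cv2.resize(p2[120:220,290:420],(312,300))])[:,:,::-1])
print(r.read_state()['width'])
```

```text
0.0005944063115222959
```

View pics/m1.png

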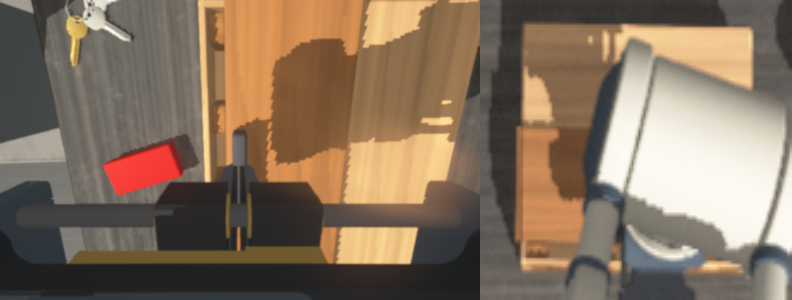

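Run:
```python
from h import *
p=cv2.imread('pics/w1.png'); cv2.imwrite('pics/w1c.png',cv2.resize(p[150:350,230:410],None,fx=3,fy=3,interpolation=2))
P=cloud('wrist',snap('wrist')[1],r.read_state())
for q in [(315,185),(318,200),(320,210),(318,230),(316,250),(290,230),(300,290),(340,290)]: print(q,P[q[1],q[0]].round(3))
```

```text
(315, 185) [ 0.517 -0.069  0.113]
(318, 200) [ 0.518 -0.079  0.111]
(320, 210) [ 0.519 -0.085  0.111]
(318, 230) [ 0.517 -0.098  0.112]
(316, 250) [ 0.517 -0.084  0.172]
(290, 230) [ 0.493 -0.127  0.033]
(300, 290) [ 0.514 -0.065  0.236]
(340, 290) [ 0.523 -0.066  0.236]
```

View pics/w1c.png

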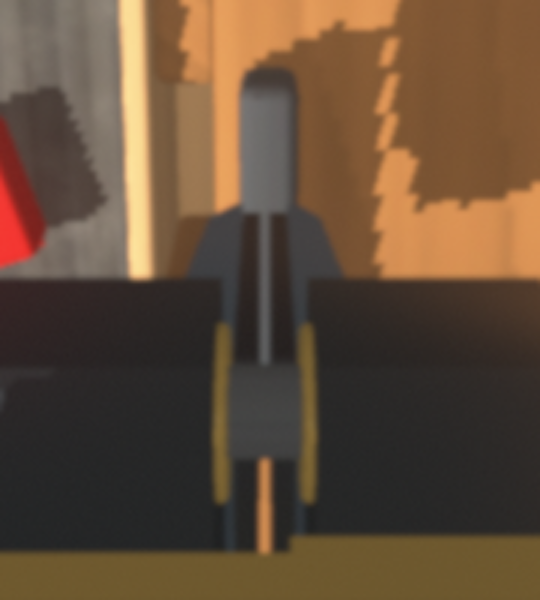

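Run:
```python
from h import *
print(r.tips_ahead)
s=r.read_state();print(s['eef_pos'],s['width'],s['grasp_force'])
P=cloud('wrist',snap('wrist')[1],s)
for v in range(216,280,6): print(v,[tuple((P[v,u]*1000).round(0)) for u in (300,306,310,318,326,332,338)])
```

```text
0.019
[ 0.51715338 -0.0991282   0.11375479] 0.0004846930619986619 0.0
216 [(np.float64(500.0), np.float64(-123.0), np.float64(7.0)), (np.float64(509.0), np.float64(-97.0), np.float64(87.0)), (np.float64(513.0), np.float64(-89.0), np.float64(110.0)), (np.float64(518.0), np.float64(-89.0), np.float64(111.0)), (np.float64(523.0), np.float64(-89.0), np.float64(111.0)), (np.float64(527.0), np.float64(-97.0), np.float64(88.0)), (np.float64(531.0), np.float64(-97.0), np.float64(87.0))]
222 [(np.float64(500.0), np.float64(-127.0), np.float64(12.0)), (np.float64(512.0), np.float64(-82.0), np.float64(140.0)), (np.float64(514.0), np.float64(-82.0), np.float64(140.0)), (np.float64(518.0), np.float64(-93.0), np.float64(111.0)), (np.float64(522.0), np.float64(-83.0), np.float64(141.0)), (np.float64(525.0), np.float64(-82.0), np.float64(141.0)), (np.float64(531.0), np.float64(-101.0), np.float64(88.0))]
228 [(np.float64(509.0), np.float64(-83.0), np.float64(148.0)), (np.float64(512.0), np.float64(-83.0), np.float64(148.0)), (np.float64(514.0), np.float64(-82.0), np.float64(150.0)), (np.float64(518.
[... 2858 characters left out ...]
15.0), np.float64(-84.0), np.float64(190.0)), (np.float64(517.0), np.float64(-124.0), np.float64(112.0)), (np.float64(521.0), np.float64(-85.0), np.float64(189.0)), (np.float64(522.0), np.float64(-64.0), np.float64(229.0)), (np.float64(523.0), np.float64(-62.0), np.float64(234.0))]
276 [(np.float64(514.0), np.float64(-63.0), np.float64(234.0)), (np.float64(515.0), np.float64(-65.0), np.float64(231.0)), (np.float64(516.0), np.float64(-67.0), np.float64(227.0)), (np.float64(518.0), np.float64(-67.0), np.float64(227.0)), (np.float64(520.0), np.float64(-67.0), np.float64(227.0)), (np.float64(522.0), np.float64(-65.0), np.float64(230.0)), (np.float64(523.0), np.float64(-63.0), np.float64(235.0))]
```

servo_tool --steps '[[[0,0,0,0,0,0,45],[0,0,0,0,0,0,45],[0,0,0,0,0,0,45],[0,0,0,0,0,0,45],[0,0,0,0,0,0,45]]]'

```text
time: 4.9
eef_pos: [0.5171, -0.0991, 0.1137]
ee_rot: [-3.142, 0.0, 1.543]
force: [-0.7, -0.6, 0.5]
width: 0.0376
grasp_force: 0.0
```

Run:
```python
from h import *
p,d,s=snap('wrist'); print(s['eef_pos'],s['width'])
P=cloud('wrist',d,s)*1000
m=(P[...,2]>95)&(P[...,1]<-75)&(P[...,1]>-130)&(P[...,0]>470)&(P[...,0]<565)
for v in range(200,290,4):
    us=np.where(m[v])[0]
    if len(us): print(v,[(u,*P[v,u].round(0).astype(int)) for u in us[::max(1,len(us)//6)]])
```

```text
[ 0.51713868 -0.09909167  0.11369928] 0.03762119433366561
200 [(np.int64(309), np.int64(513), np.int64(-79), np.int64(109)), (np.int64(312), np.int64(514), np.int64(-79), np.int64(111)), (np.int64(315), np.int64(516), np.int64(-79), np.int64(111)), (np.int64(318), np.int64(518), np.int64(-79), np.int64(112)), (np.int64(321), np.int64(520), np.int64(-79), np.int64(110)), (np.int64(324), np.int64(522), np.int64(-79), np.int64(111)), (np.int64(327), np.int64(523), np.int64(-79), np.int64(112))]
204 [(np.int64(309), np.int64(512), np.int64(-83), np.int64(107)), (np.int64(312), np.int64(514), np.int64(-81), np.int64(112)), (np.int64(315), np.int64(516), np.int64(-81), np.int64(111)), (np.int64(318), np.int64(518), np.int64(-81), np.int64(112)), (np.int64(321), np.int64(520), np.int64(-81), np.int64(112)), (np.int64(324), np.int64(522), np.int64(-82), np.int64(110)), (np.int64(327), np.int64(523), np.int64(-82), np.int64(110))]
208 [(np.int64(310), np.int64(513), np.int64(-84), np.int64(110)), (np.int64(313), np.int64(515), np.int64(-84), np.int64(112)), (np.int64(316), np.int64(517), np.i
[... 6169 characters left out ...]
nt64(165)), (np.int64(319), np.int64(517), np.int64(-121), np.int64(111)), (np.int64(359), np.int64(536), np.int64(-94), np.int64(165)), (np.int64(376), np.int64(540), np.int64(-84), np.int64(186)), (np.int64(393), np.int64(546), np.int64(-83), np.int64(188))]
268 [(np.int64(242), np.int64(490), np.int64(-82), np.int64(191)), (np.int64(259), np.int64(496), np.int64(-83), np.int64(189)), (np.int64(276), np.int64(499), np.int64(-95), np.int64(166)), (np.int64(319), np.int64(517), np.int64(-123), np.int64(112)), (np.int64(359), np.int64(536), np.int64(-97), np.int64(163)), (np.int64(376), np.int64(540), np.int64(-85), np.int64(188)), (np.int64(393), np.int64(545), np.int64(-83), np.int64(192))]
```

The wrist depth shows the fingertips at z≈0.136 while the TCP reads 0.114. So the real tips are about 22 mm above the reported TCP, not 19 mm below it. That explains why the fingers closed above the handle. From here on I'll use tip_z = eef_z + 0.022, and descend carefully.

servo_tool --steps '[[[0,0,0,0,0,-0.4,45],[0,0,0,0,0,-0.4,45],[0,0,0,0,0,-0.4,45],[0,0,0,0,0,-0.35,45],[0,0,0,0,0,0,45]]]'

```text
time: 5.45
eef_pos: [0.5163, -0.0988, 0.0734]
ee_rot: [-3.139, -0.001, 1.543]
force: [-0.3, 0.1, 0.9]
width: 0.0408
grasp_force: 0.0
```

servo_tool --steps '[[[0,0,0,0,0,0,30],[0,0,0,0,0,0,20],[0,0,0,0,0,0,10],[0,0,0,0,0,0,0],[0,0,0,0,0,0,0],[0,0,0,0,0,0,0]]]'

```text
time: 6.05
eef_pos: [0.5174, -0.0992, 0.0753]
ee_rot: [3.141, 0.0, 1.543]
force: [-0.6, 0.4, 5.1]
width: 0.0119
grasp_force: 15.0
```

servo_tool --steps '[[[0,0,0,0.36,-0.0095,0,0],[0,0,0,0.36,-0.0095,0,0],[0,0,0,0.36,-0.0095,0,0],[0,0,0,0.36,-0.0095,0,0],[0,0,0,0.36,-0.0095,0,0],[0,0,0,0.36,-0.0095,0,0],[0,0,0,0.36,-0.0095,0,0],[0,0,0,0.36,-0.0095,0,0],[0,0,0,0.36,-0.0095,0,0],[0,0,0,0.36,-0.0095,0,0],[0,0,0,0.36,-0.0095,0,0],[0,0,0,0,0,0,0]]]'

```text
time: 7.25
eef_pos: [0.6175, -0.1019, 0.0753]
ee_rot: [3.14, 0.0, 1.543]
force: [2.1, -0.6, 7.6]
width: 0.0121
grasp_force: 15.0
```

servo_tool --steps '[[[0,0,0,0.1,0,0,0],[0,0,0,0.1,0,0,0],[0,0,0,0,0,0,0]]]'

```text
time: 7.55
eef_pos: [0.6215, -0.102, 0.0753]
ee_rot: [3.141, 0.0, 1.543]
force: [0.5, -1.4, 4.9]
width: 0.0118
grasp_force: 15.0
```

servo_tool --steps '[[[0,0,0,0.08,0,0,0],[0,0,0,0.08,0,0,0],[0,0,0,0,0,0,0]]]'

```text
time: 7.85
eef_pos: [0.6216, -0.1018, 0.075]
ee_rot: [-3.135, 0.0, 1.543]
force: [-21.9, -3.1, 18.7]
width: 0.0123
grasp_force: 15.0
```

The lid is fully back, at its stop. I'll release it and go to the left tall tin.

servo_tool --steps '[[[0,0,0,-0.15,0,0,20],[0,0,0,0,0,0,40],[0,0,0,0,0,0,45],[0,0,0,0,0,0,45],[0,0,0,0,0,0.8,45],[0,0,0,0,0,0.8,60],[0,0,0,0,0,0.8,70],[0,0,0.8,-0.2,0.3,0.8,70],[0,0,0.9,-0.5,0.9,0.2,70],[0,0,0.9,-0.5,0.9,0,70],[0,0,0.9,-0.5,0.9,0,70],[0,0,0.9,-0.5,0.9,0,70]]]'

```text
time: 9.05
eef_pos: [0.5661, -0.0034, 0.16]
ee_rot: [3.141, 0.0, 2.163]
force: [0.4, 1.3, -1.1]
width: 0.0639
grasp_force: 0.0
```

servo_tool --steps '[[[0,0,0.9,-0.1,1,0,70],[0,0,0.9,-0.1,1,0,70],[0,0,0.9,-0.1,1,0,70],[0,0,0.9,-0.1,1,0,70],[0,0,0.9,0,1,0,70],[0,0,0.9,0,1,0,70],[0,0,0.9,0,1,0,70],[0,0,0.9,0,1,0,70],[0,0,0.9,0,1,0,70],[0,0,0,0,1,0,70],[0,0,0,0,1,0,70],[0,0,0,0,0,0,70]]]'

```text
time: 10.25
eef_pos: [0.5563, 0.2735, 0.1598]
ee_rot: [3.141, 0.0, -2.992]
force: [0.3, -0.2, -0.2]
width: 0.0637
grasp_force: 0.0
```

```bash
cat > look.py <<'E'
from h import *
import sys
SE=dict(A=(215,190),C=(253,204),E=(218,239),B=(247,250),F=(419,245),D=(456,214))
p,d,s=snap('top')
cv2.imwrite('pics/_last.png',p[:,:,::-1])
for k in sys.argv[1]:
    try: print(k,end=' '); tins('top',p,d,None,[SE[k]])
    except Exception as e: print('fail',e)
s=r.read_state();print(s['time'],s['eef_pos'].round(4),np.degrees(s['ee_rot']).round(1),s['width'])
E
python3 look.py ABCDEF
```

```text
A (215, 190) c 472.0 169.5 top 580.7  54x23 ang 49.7 n167
B (247, 250) c 370.4 212.2 top 43.3  85x43 ang -3.7 n449
C (253, 204) c 505.6 193.3 top 32.3  86x43 ang 15.3 n424
D (456, 214) c 468.5 -413.5 top -0.0  139x132 ang 88.9 n1514
E (218, 239) c 405.8 161.8 top 634.7  60x40 ang 2.0 n507
F (419, 245) c 374.6 -289.4 top 21.6  85x44 ang -13.2 n418
10.3 [0.5562 0.272  0.1597] [ 180.     0.  -171.5] 0.0640907738800983
```

```bash
cat > find.py <<'E'
# find.py cam x y top_mm [radius_mm]: tin near (x,y), top height given
from h import *
import sys
def find(n,x,y,h,rad=70,f=None):
    s=r.read_state(); p,d,_=snap(n,f)
    P=cloud(n,d,s)*1000; C=p.astype(int)
    m=(np.hypot(P[...,0]-x,P[...,1]-y)<rad)&(np.abs(P[...,2]-h)<5)&(C.max(-1)-C.min(-1)<50)&(C.max(-1)>60)
    k,l,st,_=cv2.connectedComponentsWithStats(m.astype(np.uint8))
    if k<2: print('none');return
    for i in sorted(range(1,k),key=lambda i:-st[i,4])[:2]:
        X=P[l==i]
        (cx,cy),(w,hh),a=cv2.minAreaRect(X[:,:2].astype(np.float32))
        if w<hh: a+=90;w,hh=hh,w
        print('c %.1f %.1f top %.1f %.0fx%.0f ang %.1f n%d'%(cx,cy,np.median(X[:,2]),w,hh,(a+90)%180-90,len(X)))
    print('t',s['time'],'tcp',s['eef_pos'].round(4),'yaw',np.degrees(s['ee_rot'][2]).round(1),'w',round(s['width'],4))
if __name__=='__main__':
    a=sys.argv; find(a[1],*map(float,a[2:5]),*(map(float,a[5:6])))
E
python3 find.py wrist 549 306 44; python3 find.py top 464 -404 33 100
```

```text
c 549.4 304.9 top 43.5 84x43 ang 8.5 n3998
t 10.3 tcp [0.5562 0.272  0.1597] yaw -171.5 w 0.0641
c 463.8 -404.3 top 32.8 85x44 ang 11.2 n408
t 10.35 tcp [0.5563 0.271  0.1597] yaw -171.5 w 0.0641
```

servo_tool --steps '[[[0,0,0,-0.14,0.68,0,70],[0,0,0,-0.14,0.68,-0.5,70],[0,0,0,0,0,-1,70],[0,0,0,0,0,-1,70],[0,0,0,0,0,-1,70],[0,0,0,0,0,-1,70],[0,0,0,0,0,-1,70],[0,0,0,0,0,-0.6,70],[0,0,0,0,0,-0.5,70],[0,0,0,0,0,-0.2,70],[0,0,0,0,0,0,70],[0,0,0,0,0,0,70]]]'

```text
time: 11.6
eef_pos: [0.5499, 0.3051, -0.0093]
ee_rot: [3.141, 0.001, -2.995]
force: [0.2, -1.1, -0.9]
width: 0.0637
grasp_force: 0.0
```

servo_tool --steps '[[[0,0,0,0,0,0,50],[0,0,0,0,0,0,40],[0,0,0,0,0,0,30],[0,0,0,0,0,0,30],[0,0,0,0,0,0,30],[0,0,0,0,0,0,30]]]' --force 30

```text
time: 12.2
eef_pos: [0.5496, 0.3049, -0.0096]
ee_rot: [3.141, 0.001, -2.995]
force: [0.1, -0.5, 6.2]
width: 0.0417
grasp_force: 30.0
```

servo_tool --steps '[[[0,0,0,0,0,0.6,30],[0,0,0,0,0,1,30],[0,0,0,0,0,1,30],[0,0,0,0,0,1,30],[0,0,0,0,0,0.9,30],[0,0,-0.2,-0.03,-0.6,0,30],[0,0,-0.2,-0.03,-0.9,0,30],[0,0,-0.2,-0.03,-0.9,0,30],[0,0,-0.2,-0.03,-0.9,0,30],[0,0,-0.2,-0.03,-0.9,0,30],[0,0,-0.2,-0.03,-0.9,0,30],[0,0,-0.04,-0.03,-0.9,0,30]]]'

```text
time: 13.4
eef_pos: [0.5434, 0.1532, 0.1023]
ee_rot: [-3.141, -0.001, 3.113]
force: [1.2, 1.3, -0.2]
width: 0.0414
grasp_force: 30.0
```

servo_tool --steps '[[[0,0,0,-0.03,-0.9,0,30],[0,0,0,-0.03,-0.9,0,30],[0,0,0,-0.03,-0.9,0,30],[0,0,0,-0.03,-0.9,0,30],[0,0,0,-0.03,-0.9,0,30],[0,0,0,-0.03,-0.9,0,30],[0,0,0,0,-0.9,0,30],[0,0,0,0,-0.4,0,30],[0,0,0,0,0,0,30],[0,0,0,0,0,0,30]]]'

```text
time: 14.4
eef_pos: [0.5393, -0.0123, 0.1024]
ee_rot: [3.141, -0.0, 3.115]
force: [0.1, 0.3, -1.4]
width: 0.0417
grasp_force: 30.0
```

Run:
```python
from h import *
p,d,s=snap('wrist','w2.png'); print(s['time'],s['eef_pos'].round(4),np.degrees(s['ee_rot']),s['width'])
np.savez('w2.npz',d=d,p=p)
```

```text
14.4 [ 0.5393 -0.0123  0.1024] [ 1.79985379e+02 -2.39882114e-02  1.78462683e+02] 0.041683905335008826
```

View pics/w2.png

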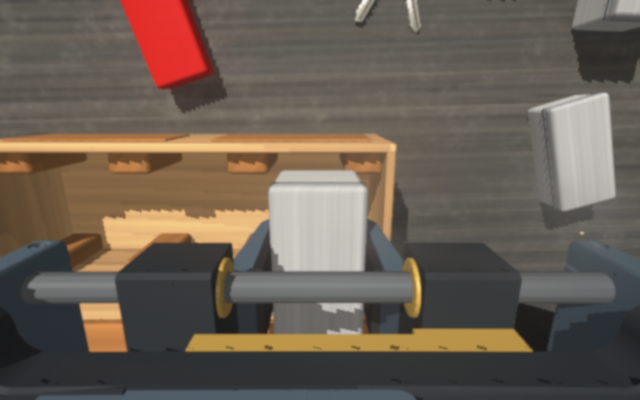

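The wrist view shows the held tin at (317,250) above the left bay. The front spacer blocks are at (250,160) and (362,160), and the front wall is at row 145. I'll measure those blocks.

Run:
```python
from h import *
f=np.load('w2.npz');P=cloud('wrist',f['d'],r.read_state())*1000
for v in (154,158,162):
    print(v,[(u,*P[v,u].round(0).astype(int)) for u in range(225,400,5) if P[v,u,2]>60])
print([tuple(P[v,320].round(0)) for v in (175,180,190,220,250)],[tuple(P[200,u].round(0)) for u in (274,280,355,362)])
```

```text
154 [(230, np.int64(494), np.int64(-71), np.int64(67)), (235, np.int64(494), np.int64(-67), np.int64(68)), (240, np.int64(494), np.int64(-64), np.int64(67)), (245, np.int64(494), np.int64(-61), np.int64(68)), (250, np.int64(494), np.int64(-57), np.int64(67)), (255, np.int64(494), np.int64(-54), np.int64(68)), (260, np.int64(494), np.int64(-51), np.int64(67)), (265, np.int64(495), np.int64(-48), np.int64(66)), (345, np.int64(496), np.int64(6), np.int64(65)), (350, np.int64(496), np.int64(10), np.int64(66)), (355, np.int64(496), np.int64(13), np.int64(66)), (360, np.int64(496), np.int64(16), np.int64(67)), (365, np.int64(496), np.int64(20), np.int64(66)), (370, np.int64(496), np.int64(23), np.int64(66)), (375, np.int64(497), np.int64(26), np.int64(66)), (380, np.int64(497), np.int64(30), np.int64(67)), (385, np.int64(496), np.int64(32), np.int64(73)), (390, np.int64(495), np.int64(34), np.int64(77)), (395, np.int64(495), np.int64(37), np.int64(77))]
158 [(230, np.int64(497), np.int64(-71), np.int64(68)), (235, np.int64(497), np.int64(-67), np.int64(68)), (240, np.int64(497), np.int64(-
[... 1514 characters left out ...]
4(26), np.int64(68)), (380, np.int64(502), np.int64(30), np.int64(68)), (385, np.int64(501), np.int64(31), np.int64(75)), (390, np.int64(501), np.int64(35), np.int64(76))]
[(np.float64(497.0), np.float64(-11.0), np.float64(129.0)), (np.float64(498.0), np.float64(-11.0), np.float64(140.0)), (np.float64(499.0), np.float64(-11.0), np.float64(155.0)), (np.float64(512.0), np.float64(-11.0), np.float64(156.0)), (np.float64(526.0), np.float64(-12.0), np.float64(156.0))] [(np.float64(503.0), np.float64(-31.0), np.float64(155.0)), (np.float64(503.0), np.float64(-28.0), np.float64(155.0)), (np.float64(503.0), np.float64(3.0), np.float64(157.0)), (np.float64(504.0), np.float64(7.0), np.float64(155.0))]
```

servo_tool --steps '[[[0,0,0,0.02,-0.36,0,30],[0,0,0,0,0,-0.4,30],[0,0,0,0,0,-0.6,30],[0,0,0,0,0,-0.7,30],[0,0,0,0,0,-0.7,30],[0,0,0,0,0,-0.7,30],[0,0,0,0,0,-0.5,30],[0,0,0,0,0,-0.3,30],[0,0,0,0,0,-0.16,30],[0,0,0,0,0,0,30],[0,0,0,0,0,0,30]]]'

```text
time: 15.55
eef_pos: [0.5405, -0.0218, 0.0014]
ee_rot: [-3.141, 0.001, 3.115]
force: [0.1, -0.9, -0.2]
width: 0.0414
grasp_force: 30.0
```

servo_tool --steps '[[[0,0,0,0,0,-0.07,30],[0,0,0,0,0,0,30]]]'

```text
time: 15.75
eef_pos: [0.5403, -0.0218, -0.0005]
ee_rot: [-3.142, 0.001, 3.115]
force: [0.2, 0.0, -1.5]
width: 0.0419
grasp_force: 30.0
```

servo_tool --steps '[[[0,0,0,0,0,0,50],[0,0,0,0,0,0,55],[0,0,0,0,0,0,62],[0,0,0,0,0,0,62],[0,0,0,0,0,0.7,62],[0,0,0,0,0,1,62],[0,0,0,0,0,1,65],[0,0,0,0,0,1,70],[0,0,0,0,0,0.5,70]]]'

```text
time: 16.65
eef_pos: [0.5409, -0.0218, 0.1061]
ee_rot: [-3.141, 0.002, 3.115]
force: [0.1, -0.4, 0.0]
width: 0.0635
grasp_force: 0.0
```

```bash
python3 find.py wrist 540 -21 52; python3 find.py top 370 212 44
```

```text
c 540.0 -23.0 top 51.6 84x43 ang -1.3 n5913
c 583.1 -49.0 top 50.7 12x4 ang 14.3 n24
t 16.65 tcp [ 0.5409 -0.0218  0.1061] yaw 178.5 w 0.0635
c 370.2 211.9 top 43.3 85x43 ang -4.3 n442
t 16.7 tcp [ 0.5415 -0.0219  0.107 ] yaw 178.5 w 0.0637
```

servo_tool --steps '[[[0,0,-0.03,-0.45,0.6,0,70],[0,0,-0.03,-0.68,0.94,0,70],[0,0,-0.03,-0.68,0.94,0,70],[0,0,-0.03,-0.68,0.94,0,70],[0,0,-0.03,-0.68,0.94,0,70],[0,0,-0.03,-0.68,0.94,0,70],[0,0,-0.03,-0.68,0.94,0,70],[0,0,-0.03,-0.68,0.94,0,70],[0,0,-0.03,-0.68,0.94,0,70],[0,0,-0.03,-0.68,0.94,0,70],[0,0,0,-0.28,0.3,0,70],[0,0,0,0,0,0,70]]]'

```text
time: 17.95
eef_pos: [0.3671, 0.2128, 0.1034]
ee_rot: [-3.141, -0.002, 3.076]
force: [0.8, 0.4, -0.1]
width: 0.0638
grasp_force: 0.0
```

```bash
python3 find.py wrist 370 212 44
```

```text
c 371.4 211.5 top 43.6 85x43 ang -3.8 n5630
t 17.95 tcp [0.3671 0.2128 0.1034] yaw 176.2 w 0.0638
```

servo_tool --steps '[[[0,0,0,0.15,-0.04,-0.5,70],[0,0,0,0,0,-1,70],[0,0,0,0,0,-1,70],[0,0,0,0,0,-1,70],[0,0,0,0,0,-0.6,70],[0,0,0,0,0,-0.45,70],[0,0,0,0,0,0,70],[0,0,0,0,0,0,50],[0,0,0,0,0,0,30],[0,0,0,0,0,0,30],[0,0,0,0,0,0,30],[0,0,0,0,0,0,30]]]'

```text
time: 19.2
eef_pos: [0.3731, 0.2113, -0.009]
ee_rot: [3.141, 0.001, 3.074]
force: [0.8, -3.1, 8.1]
width: 0.0418
grasp_force: 30.0
```

servo_tool --steps '[[[0,0,0,0,0,0,30],[0,0,0,0,0,0.6,30],[0,0,0,0,0,1,30],[0,0,0,0,0,1,30],[0,0,0,0,0,1,30],[0,0,0,0,0,0.9,30]]]'

```text
time: 19.8
eef_pos: [0.3725, 0.2113, 0.1044]
ee_rot: [3.141, 0.001, 3.074]
force: [1.1, 0.2, -1.9]
width: 0.0419
grasp_force: 30.0
```

servo_tool --steps '[[[0,0,0.03,0.35,-0.65,0,30],[0,0,0.03,0.5,-0.94,0,30],[0,0,0.03,0.5,-0.94,0,30],[0,0,0.03,0.5,-0.94,0,30],[0,0,0.03,0.5,-0.94,0,30],[0,0,0.03,0.5,-0.94,0,30],[0,0,0.03,0.5,-0.94,0,30],[0,0,0.03,0.5,-0.94,0,30],[0,0,0.03,0.5,-0.94,0,30],[0,0,0.03,0.5,-0.94,0,30],[0,0,0,0.5,-0.94,0,30],[0,0,0,0.5,-0.94,0,30]]]'

```text
time: 21.0
eef_pos: [0.5191, -0.0644, 0.1031]
ee_rot: [3.142, -0.0, 3.116]
force: [0.5, -0.4, -0.9]
width: 0.0422
grasp_force: 30.0
```

servo_tool --steps '[[[0,0,0,0.5,-0.94,0,30],[0,0,0,0.31,-0.58,0,30],[0,0,0,0,0,0,30],[0,0,0,0,0,0,30]]]'

```text
time: 21.4
eef_pos: [0.5385, -0.1009, 0.1028]
ee_rot: [3.141, -0.001, 3.115]
force: [-0.9, 0.2, -2.5]
width: 0.0424
grasp_force: 30.0
```

```bash
python3 find.py wrist 538 -101 156 60
```

```text
c 515.0 -101.4 top 155.4 64x42 ang 88.6 n9252
c 560.0 -102.9 top 155.4 43x20 ang -89.5 n2780
t 21.4 tcp [ 0.5385 -0.1009  0.1028] yaw 178.5 w 0.0424
```

servo_tool --steps '[[[0,0,0,0.02,-0.02,0,30],[0,0,0,0,0,-0.4,30],[0,0,0,0,0,-0.6,30],[0,0,0,0,0,-0.7,30],[0,0,0,0,0,-0.7,30],[0,0,0,0,0,-0.7,30],[0,0,0,0,0,-0.5,30],[0,0,0,0,0,-0.3,30],[0,0,0,0,0,-0.16,30],[0,0,0,0,0,-0.06,30],[0,0,0,0,0,0,30],[0,0,0,0,0,0,30]]]'

```text
time: 22.65
eef_pos: [0.54, -0.1021, 0.0004]
ee_rot: [-3.141, 0.001, 3.115]
force: [0.0, -0.0, -1.8]
width: 0.0417
grasp_force: 30.0
```

servo_tool --steps '[[[0,0,0,0,0,0,50],[0,0,0,0,0,0,55],[0,0,0,0,0,0,62],[0,0,0,0,0,0,62],[0,0,0,0,0,0.7,62],[0,0,0,0,0,1,62],[0,0,0,0,0,1,65],[0,0,0,0,0,1,70],[0,0,0,0,0,0.5,70]]]'

```text
time: 23.55
eef_pos: [0.5404, -0.1022, 0.1069]
ee_rot: [-3.141, 0.002, 3.115]
force: [-0.5, 0.1, -0.3]
width: 0.0636
grasp_force: 0.0
```

```bash
python3 find.py wrist 538 -101 52;python3 find.py wrist 540 -22 52 50; python3 find.py top 505 193 33; python3 find.py top 464 -404 33
```

```text
c 538.0 -103.2 top 51.6 85x43 ang -1.5 n5956
c 530.6 -37.9 top 51.4 62x14 ang -0.4 n1111
t 23.55 tcp [ 0.5404 -0.1022  0.1069] yaw 178.5 w 0.0636
c 539.8 -23.6 top 51.5 84x44 ang -2.9 n5331
c 503.8 5.8 top 52.7 10x2 ang 3.6 n85
t 23.6 tcp [ 0.5409 -0.1023  0.1078] yaw 178.5 w 0.0638
c 505.4 193.1 top 32.3 85x43 ang 15.1 n409
t 23.65 tcp [ 0.5405 -0.1022  0.1062] yaw 178.5 w 0.0638
c 463.6 -404.5 top 32.8 85x45 ang 10.5 n407
t 23.7 tcp [ 0.5398 -0.102   0.105 ] yaw 178.5 w 0.0644
```

servo_tool --steps '[[[0,0,0.12,-0.15,-0.6,0,70],[0,0,0.12,-0.24,-0.95,0,70],[0,0,0.12,-0.24,-0.95,0,70],[0,0,0.12,-0.24,-0.95,0,70],[0,0,0.12,-0.24,-0.95,0,70],[0,0,0.12,-0.24,-0.95,0,70],[0,0,0.12,-0.24,-0.95,0,70],[0,0,0.12,-0.24,-0.95,0,70],[0,0,0.12,-0.24,-0.95,0,70],[0,0,0.12,-0.24,-0.95,0,70],[0,0,0.12,-0.24,-0.95,0,70],[0,0,0.12,-0.24,-0.95,0,70]]]'

```text
time: 24.95
eef_pos: [0.4689, -0.3786, 0.1032]
ee_rot: [3.14, -0.001, -2.966]
force: [1.4, -1.1, 0.2]
width: 0.0636
grasp_force: 0.0
```

servo_tool --steps '[[[0,0,0,-0.24,-0.9,0,70],[0,0,0,0,-0.1,0,70],[0,0,0,0,0,0,70]]]'

```text
time: 25.25
eef_pos: [0.4633, -0.4031, 0.1035]
ee_rot: [3.14, -0.001, -2.968]
force: [0.1, -0.6, 0.2]
width: 0.064
grasp_force: 0.0
```

```bash
python3 find.py wrist 464 -404 33
```

```text
c 465.4 -406.3 top 32.6 85x43 ang 9.7 n5303
t 25.25 tcp [ 0.4633 -0.4031  0.1035] yaw -170.0 w 0.064
```

servo_tool --steps '[[[0,0,0,0.06,-0.1,-0.5,70],[0,0,0,0,0,-1,70],[0,0,0,0,0,-1,70],[0,0,0,0,0,-1,70],[0,0,0,0,0,-0.7,70],[0,0,0,0,0,-0.46,70],[0,0,0,0,0,0,70],[0,0,0,0,0,0,50],[0,0,0,0,0,0,30],[0,0,0,0,0,0,30],[0,0,0,0,0,0,30],[0,0,0,0,0,0,30]]]'

```text
time: 26.5
eef_pos: [0.4658, -0.406, -0.0107]
ee_rot: [-3.141, 0.001, -2.967]
force: [-0.1, 1.4, 7.1]
width: 0.042
grasp_force: 30.0
```

servo_tool --steps '[[[0,0,0,0,0,0,30],[0,0,0,0,0,0.6,30],[0,0,0,0,0,1,30],[0,0,0,0,0,1,30],[0,0,0,0,0,1,30],[0,0,0,0,0,0.9,30]]]'

```text
time: 27.1
eef_pos: [0.4654, -0.4059, 0.1034]
ee_rot: [-3.141, 0.001, -2.967]
force: [0.3, -0.7, -1.3]
width: 0.0421
grasp_force: 30.0
```

servo_tool --steps '[[[0,0,-0.12,0.2,0.6,0,30],[0,0,-0.12,0.29,0.92,0,30],[0,0,-0.12,0.29,0.92,0,30],[0,0,-0.12,0.29,0.92,0,30],[0,0,-0.12,0.29,0.92,0,30],[0,0,-0.12,0.29,0.92,0,30],[0,0,-0.12,0.29,0.92,0,30],[0,0,-0.12,0.29,0.92,0,30],[0,0,-0.12,0.29,0.92,0,30],[0,0,-0.12,0.29,0.92,0,30],[0,0,-0.12,0,0,0,30],[0,0,-0.12,0,0,0,30]]]'

```text
time: 28.3
eef_pos: [0.5358, -0.1836, 0.1019]
ee_rot: [-3.141, 0.001, 3.116]
force: [1.2, 0.1, -1.0]
width: 0.042
grasp_force: 30.0
```

servo_tool --steps '[[[0,0,0,0,0,0,30],[0,0,0,0,0,0,30]]]'

```text
time: 28.5
eef_pos: [0.5355, -0.1845, 0.1012]
ee_rot: [-3.141, 0.0, 3.115]
force: [-0.2, 0.1, -0.6]
width: 0.0416
grasp_force: 30.0
```

Run:
```python
from h import *
p,d,s=snap('wrist','w3.png'); print(s['time'],s['eef_pos'].round(4),np.degrees(s['ee_rot']).round(1),s['width'])
P=cloud('wrist',d,s)*1000
X=P.reshape(-1,3)
m=(np.abs(X[:,2]-67.5)<2.5)&(X[:,0]<505)&(X[:,0]>480); ys=np.sort(X[m,1]); print('block y hist',np.histogram(ys,bins=np.arange(-240,60,4)))
b=(np.abs(X[:,2]-(s['eef_pos'][2]*1000+44))<4)&(X[:,1]>-230)&(X[:,1]<-130);print('tin top',X[b].min(0),X[b].max(0),np.percentile(X[b],[1,99],axis=0))
```

```text
28.5 [ 0.5355 -0.1845  0.1012] [-180.     0.   178.5] 0.04158215282033776
block y hist (array([  2,  50, 116, 130, 134, 133, 130, 124,  42,   6,   5,   6,   6,
         7,   6,   6,   6,   6,   6,   6,   6,  85, 130, 132, 132, 128,
       128, 124,  22,   6,   6,   6,   6,   6,   6,   7,   6,   6,   6,
         6,   7,  81, 115, 115, 115, 112, 114,  98,  20,   6,   5,   6,
         7,   5,   8,   5,   7,   9,   6,   5,   7,  90, 105,  96, 103,
        91,  98,  19,   0,   0,   0,   0,   0,   0]), array([-240, -236, -232, -228, -224, -220, -216, -212, -208, -204, -200,
       -196, -192, -188, -184, -180, -176, -172, -168, -164, -160, -156,
       -152, -148, -144, -140, -136, -132, -128, -124, -120, -116, -112,
       -108, -104, -100,  -96,  -92,  -88,  -84,  -80,  -76,  -72,  -68,
        -64,  -60,  -56,  -52,  -48,  -44,  -40,  -36,  -32,  -28,  -24,
        -20,  -16,  -12,   -8,   -4,    0,    4,    8,   12,   16,   20,
         24,   28,   32,   36,   40,   44,   48,   52,   56]))
tin top [ 492.17876983 -216.20302811  141.22218035] [ 573.17876182 -154.05824182  149.21078189] [[ 493.25202096 -208.16620431  141.95325657]
 [ 571.13486445 -162.28692948  147.17134786]]
```

servo_tool --steps '[[[0,0,0,0.02,0.11,0,30],[0,0,0,0,0,-0.4,30],[0,0,0,0,0,-0.6,30],[0,0,0,0,0,-0.7,30],[0,0,0,0,0,-0.7,30],[0,0,0,0,0,-0.7,30],[0,0,0,0,0,-0.5,30],[0,0,0,0,0,-0.3,30],[0,0,0,0,0,-0.16,30],[0,0,0,0,0,-0.06,30],[0,0,0,0,0,0,30],[0,0,0,0,0,0,30]]]'

```text
time: 29.75
eef_pos: [0.5365, -0.1811, -0.0015]
ee_rot: [-3.141, 0.001, 3.115]
force: [-0.6, -0.1, -0.8]
width: 0.0419
grasp_force: 30.0
```

servo_tool --steps '[[[0,0,0,0,0,-0.04,30],[0,0,0,0,0,0,50],[0,0,0,0,0,0,55],[0,0,0,0,0,0,62],[0,0,0,0,0,0,62],[0,0,0,0,0,0.7,62],[0,0,0,0,0,1,62],[0,0,0,0,0,1,65],[0,0,0,0,0,1,70],[0,0,0,0,0,0.5,70]]]'

```text
time: 30.75
eef_pos: [0.5368, -0.1813, 0.1039]
ee_rot: [-3.141, 0.002, 3.115]
force: [0.1, -0.6, -0.0]
width: 0.0641
grasp_force: 0.0
```

```bash
python3 find.py wrist 536 -181 41 45; python3 find.py top 505 193 33;python3 find.py top 403 301 22; python3 find.py top 374 -290 22
```

```text
c 536.3 -182.5 top 40.6 85x43 ang -1.6 n5579
c 500.7 -154.8 top 38.9 2x0 ang -1.5 n4
t 30.75 tcp [ 0.5368 -0.1813  0.1039] yaw 178.5 w 0.0641
c 508.9 194.3 top 32.4 77x43 ang 15.1 n311
t 30.8 tcp [ 0.5374 -0.1815  0.1049] yaw 178.5 w 0.0637
c 433.8 309.4 top 21.5 43x19 ang -48.4 n55
t 30.85 tcp [ 0.537  -0.1813  0.1033] yaw 178.5 w 0.0639
none
```

```bash
python3 -c "
from h import *
p,d,s=snap('top');cv2.imwrite('pics/t2.png',p[110:290,150:490,::-1].repeat(2,0).repeat(2,1))"
```

```text
(no output)
```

View pics/t2.png

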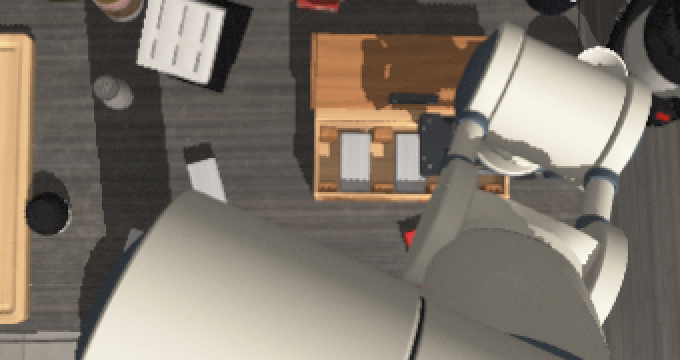

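The arm is only hiding the other tins, and the packed ones look right. Next is the low tin on the right.

servo_tool --steps '[[[0,0,-0.15,-0.5,-0.3,0,70],[0,0,-0.17,-0.8,-0.53,0,70],[0,0,-0.17,-0.8,-0.53,0,70],[0,0,-0.17,-0.8,-0.53,0,70],[0,0,-0.17,-0.8,-0.53,0,70],[0,0,-0.17,-0.8,-0.53,0,70],[0,0,-0.17,-0.8,-0.53,0,70],[0,0,-0.17,-0.8,-0.53,0,70],[0,0,-0.17,-0.4,-0.35,0,70],[0,0,0,0,0,0,70],[0,0,0,0,0,0,70]]]'

```text
time: 32.1
eef_pos: [0.3737, -0.2899, 0.1017]
ee_rot: [3.141, -0.0, 2.904]
force: [0.1, -0.7, -0.5]
width: 0.0638
grasp_force: 0.0
```

```bash
python3 find.py wrist 374 -290 22 100
```

```text
c 375.7 -292.2 top 21.6 84x43 ang -13.8 n4934
t 32.1 tcp [ 0.3737 -0.2899  0.1017] yaw 166.4 w 0.0638
```

servo_tool --steps '[[[0,0,0,0.08,-0.06,-0.5,70],[0,0,0,0,0,-1,70],[0,0,0,0,0,-1,70],[0,0,0,0,0,-1,70],[0,0,0,0,0,-0.7,70],[0,0,0,0,0,-0.5,70],[0,0,0,0,0,0,70],[0,0,0,0,0,0,50],[0,0,0,0,0,0,30],[0,0,0,0,0,0,30],[0,0,0,0,0,0,30],[0,0,0,0,0,0,30]]]'

```text
time: 33.35
eef_pos: [0.3761, -0.2917, -0.0149]
ee_rot: [-3.141, 0.001, 2.905]
force: [1.6, 2.7, 8.0]
width: 0.0414
grasp_force: 30.0
```

servo_tool --steps '[[[0,0,0,0,0,0,30],[0,0,0,0,0,0.6,30],[0,0,0,0,0,1,30],[0,0,0,0,0,1,30],[0,0,0,0,0,1,30],[0,0,0,0,0,1,30]]]'

```text
time: 33.95
eef_pos: [0.3755, -0.2913, 0.1008]
ee_rot: [-3.141, 0.0, 2.904]
force: [0.3, -0.2, -0.9]
width: 0.0416
grasp_force: 30.0
```

servo_tool --steps '[[[0,0,0.15,0.5,0.58,0,30],[0,0,0.17,0.78,0.91,0,30],[0,0,0.17,0.78,0.91,0,30],[0,0,0.17,0.78,0.91,0,30],[0,0,0.17,0.78,0.91,0,30],[0,0,0.17,0.78,0.91,0,30],[0,0,0.17,0.78,0.91,0,30],[0,0,0.17,0.78,0.91,0,30],[0,0,0.17,0.56,0.62,0,30],[0,0,0,0,0,0,30],[0,0,0,0,0,0,30]]]'

```text
time: 35.05
eef_pos: [0.5384, -0.102, 0.0995]
ee_rot: [-3.141, -0.0, 3.116]
force: [0.2, 0.0, -1.2]
width: 0.0419
grasp_force: 30.0
```

Run:
```python
from h import *
p,d,s=snap('wrist','w4.png'); print(s['time'],s['eef_pos'].round(4),np.degrees(s['ee_rot']).round(1),s['width'])
P=cloud('wrist',d,s)*1000
X=P.reshape(-1,3)
for h in (51.7,139): 
  b=(np.abs(X[:,2]-h)<4)&(X[:,1]>-125)&(X[:,1]<-80)&(X[:,0]<585)&(X[:,0]>480)&(np.abs(P[...,2]).ravel()>0);print(h,b.sum(),np.percentile(X[b],[0.5,50,99.5],axis=0).round(1).tolist())
```

```text
35.05 [ 0.5384 -0.102   0.0995] [-180.    -0.   178.5] 0.041908435895713324
51.7 1137 [[483.0, -123.3, 48.1], [501.7, -102.1, 51.4], [508.9, -81.3, 53.8]]
139 9671 [[496.9, -124.1, 135.0], [526.3, -103.1, 136.0], [579.2, -81.9, 141.3]]
```

View pics/w4.png

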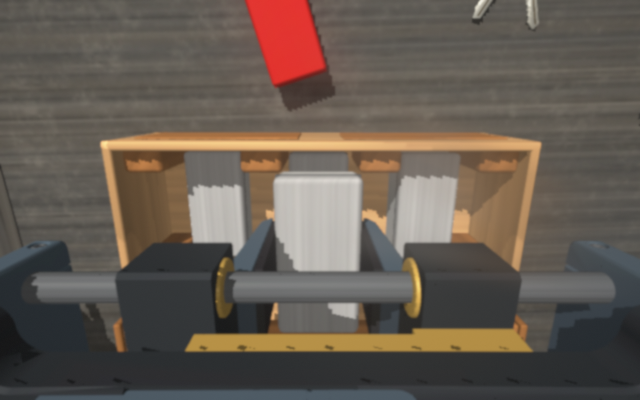

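The low tin is held at (317,250), square over the middle tin, and the other two sit well at (217,210) and (425,210). I'll lower it onto the tall tin.

servo_tool --steps '[[[0,0,0,0,0,-0.4,30],[0,0,0,0,0,-0.6,30],[0,0,0,0,0,-0.6,30],[0,0,0,0,0,-0.4,30],[0,0,0,0,0,-0.3,30],[0,0,0,0,0,-0.16,30],[0,0,0,0,0,-0.04,30],[0,0,0,0,0,0,30]]]'

```text
time: 35.9
eef_pos: [0.5387, -0.1024, 0.0372]
ee_rot: [-3.141, 0.0, 3.115]
force: [-0.5, -0.9, -0.6]
width: 0.0418
grasp_force: 30.0
```

servo_tool --steps '[[[0,0,0,0,0,-0.02,30],[0,0,0,0,0,0,30]]]'

```text
time: 36.1
eef_pos: [0.5389, -0.1024, 0.0371]
ee_rot: [-3.141, 0.001, 3.115]
force: [-2.1, 0.2, 7.5]
width: 0.0419
grasp_force: 30.0
```

Contact is light, so I'll release and check.

servo_tool --steps '[[[0,0,0,0,0,0,50],[0,0,0,0,0,0,55],[0,0,0,0,0,0,62],[0,0,0,0,0,0,62],[0,0,0,0,0,0.5,62],[0,0,0,0,0,1,62],[0,0,0,0,0,1,70],[0,0,0,0,0,0,70]]]'

```text
time: 36.9
eef_pos: [0.5405, -0.1028, 0.1026]
ee_rot: [-3.14, 0.005, 3.116]
force: [-0.1, -0.5, -0.6]
width: 0.0634
grasp_force: 0.0
```

```bash
python3 find.py wrist 538 -102 74 50; python3 find.py top 505 193 33; python3 find.py top 403 301 22
```

```text
c 538.5 -103.7 top 73.6 85x43 ang -1.5 n7244
t 36.9 tcp [ 0.5405 -0.1028  0.1026] yaw 178.5 w 0.0634
c 505.4 193.2 top 32.1 85x43 ang 14.7 n412
t 36.95 tcp [ 0.5398 -0.1025  0.1011] yaw 178.5 w 0.0641
c 422.7 294.3 top 21.2 44x43 ang -17.4 n221
t 37.0 tcp [ 0.539  -0.1023  0.0999] yaw 178.5 w 0.0638
```

servo_tool --steps '[[[0,0,0.17,-0.1,0.6,0.1,70],[0,0,0.17,-0.11,0.95,0,70],[0,0,0.17,-0.11,0.95,0,70],[0,0,0.17,-0.11,0.95,0,70],[0,0,0.17,-0.11,0.95,0,70],[0,0,0.17,-0.11,0.95,0,70],[0,0,0.17,-0.11,0.95,0,70],[0,0,0.17,-0.11,0.95,0,70],[0,0,0.17,-0.11,0.95,0,70],[0,0,0.17,-0.11,0.95,0,70],[0,0,0.17,-0.11,0.95,0,70],[0,0,0.17,-0.11,0.95,0,70]]]'

```text
time: 38.25
eef_pos: [0.5046, 0.1755, 0.1009]
ee_rot: [3.141, -0.002, -2.881]
force: [-0.2, -0.4, -0.7]
width: 0.0636
grasp_force: 0.0
```

servo_tool --steps '[[[0,0,0,0,0.78,0,70],[0,0,0,0,0,0,70],[0,0,0,0,0,0,70]]]'

```text
time: 38.55
eef_pos: [0.505, 0.1939, 0.101]
ee_rot: [-3.142, -0.001, -2.881]
force: [0.6, -0.9, -0.4]
width: 0.0641
grasp_force: 0.0
```

```bash
python3 find.py wrist 505 193 33
```

```text
c 506.3 193.0 top 32.5 85x43 ang 15.1 n5383
t 38.55 tcp [0.505  0.1939 0.101 ] yaw -165.1 w 0.0641
```

servo_tool --steps '[[[0,0,0,0.05,-0.04,-0.5,70],[0,0,0,0,0,-1,70],[0,0,0,0,0,-1,70],[0,0,0,0,0,-1,70],[0,0,0,0,0,-0.6,70],[0,0,0,0,0,-0.46,70],[0,0,0,0,0,0,70],[0,0,0,0,0,0,50],[0,0,0,0,0,0,30],[0,0,0,0,0,0,30],[0,0,0,0,0,0,30],[0,0,0,0,0,0,30]]]'

```text
time: 39.8
eef_pos: [0.5077, 0.1927, -0.0118]
ee_rot: [-3.142, 0.001, -2.883]
force: [-1.5, -0.6, 7.5]
width: 0.0415
grasp_force: 30.0
```

servo_tool --steps '[[[0,0,0,0,0,0,30],[0,0,0,0,0,0.6,30],[0,0,0,0,0,1,30],[0,0,0,0,0,1,30],[0,0,0,0,0,1,30],[0,0,0,0,0,1,30]]]'

```text
time: 40.4
eef_pos: [0.507, 0.1925, 0.1037]
ee_rot: [-3.142, 0.0, -2.883]
force: [-0.5, -0.3, -1.6]
width: 0.0417
grasp_force: 30.0
```

servo_tool --steps '[[[0,0,-0.17,0.08,-0.6,0,30],[0,0,-0.17,0.08,-0.97,0,30],[0,0,-0.17,0.08,-0.97,0,30],[0,0,-0.17,0.08,-0.97,0,30],[0,0,-0.17,0.08,-0.97,0,30],[0,0,-0.17,0.08,-0.97,0,30],[0,0,-0.17,0.08,-0.97,0,30],[0,0,-0.17,0.08,-0.97,0,30],[0,0,-0.17,0.08,-0.97,0,30],[0,0,-0.17,0.08,-0.97,0,30],[0,0,-0.17,0.08,-0.97,0,30],[0,0,-0.17,0.08,-0.97,0,30]]]'

```text
time: 41.6
eef_pos: [0.5305, -0.0906, 0.1019]
ee_rot: [3.142, -0.001, 3.114]
force: [0.2, -0.3, -1.7]
width: 0.0417
grasp_force: 30.0
```

servo_tool --steps '[[[0,0,0,0.08,-0.97,0,30],[0,0,0,0.08,-0.97,0,30],[0,0,0,0.08,-0.97,0,30],[0,0,0,0,-0.77,0,30],[0,0,0,0,0,0,30],[0,0,0,0,0,0,30]]]'

```text
time: 42.2
eef_pos: [0.5365, -0.1815, 0.1019]
ee_rot: [3.141, -0.001, 3.114]
force: [-0.1, 0.0, -1.0]
width: 0.042
grasp_force: 30.0
```

```bash
cat > held.py <<'E'
from h import *
import sys
h,yc=map(float,sys.argv[1:3])
p,d,s=snap('wrist','w5.png'); print(s['time'],s['eef_pos'].round(4),np.degrees(s['ee_rot']).round(1),s['width'])
X=(cloud('wrist',d,s)*1000).reshape(-1,3)
b=(np.abs(X[:,2]-h)<6)&(np.abs(X[:,1]-yc)<19)&(X[:,0]<585)&(X[:,0]>480)
print(b.sum(),np.percentile(X[b],[0.5,50,99.5],axis=0).round(1).tolist())
E
python3 held.py 147 -181
```

```text
42.2 [ 0.5365 -0.1815  0.1019] [180.   -0.  178.4] 0.04199305544952358
10025 [[493.2, -199.8, 142.4], [520.7, -181.1, 146.3], [571.9, -162.3, 147.9]]
```

servo_tool --steps '[[[0,0,0,0.03,0,-0.4,30],[0,0,0,0,0,-0.7,30],[0,0,0,0,0,-0.7,30],[0,0,0,0,0,-0.5,30],[0,0,0,0,0,-0.3,30],[0,0,0,0,0,-0.2,30],[0,0,0,0,0,-0.06,30],[0,0,0,0,0,0,30],[0,0,0,0,0,0,30]]]'

```text
time: 43.15
eef_pos: [0.5382, -0.1814, 0.0314]
ee_rot: [-3.141, 0.001, 3.115]
force: [0.5, 0.1, -0.7]
width: 0.0423
grasp_force: 30.0
```

servo_tool --steps '[[[0,0,0,0,0,-0.02,30],[0,0,0,0,0,0,30]]]'

```text
time: 43.35
eef_pos: [0.538, -0.1813, 0.0307]
ee_rot: [-3.141, 0.0, 3.115]
force: [1.0, -0.1, -0.4]
width: 0.0417
grasp_force: 30.0
```

servo_tool --steps '[[[0,0,0,0,0,-0.04,30],[0,0,0,0,0,0,30],[0,0,0,0,0,0,30]]]'

```text
time: 43.65
eef_pos: [0.5379, -0.1812, 0.0294]
ee_rot: [3.142, -0.0, 3.115]
force: [0.8, -0.1, -1.0]
width: 0.0416
grasp_force: 30.0
```

servo_tool --steps '[[[0,0,0,0,0,0,50],[0,0,0,0,0,0,55],[0,0,0,0,0,0,62],[0,0,0,0,0,0,62],[0,0,0,0,0,0.5,62],[0,0,0,0,0,1,62],[0,0,0,0,0,1,70],[0,0,0,0,0,0.3,70]]]'

```text
time: 44.45
eef_pos: [0.5391, -0.1817, 0.1026]
ee_rot: [-3.14, 0.003, 3.116]
force: [0.5, 0.8, -0.4]
width: 0.0636
grasp_force: 0.0
```

```bash
python3 find.py wrist 536 -182 74 50; python3 find.py wrist 538 -102 74 45
```

```text
c 537.1 -182.4 top 73.5 85x43 ang -1.4 n7285
t 44.45 tcp [ 0.5391 -0.1817  0.1026] yaw 178.5 w 0.0636
c 537.2 -103.9 top 73.5 82x44 ang -1.6 n5929
t 44.5 tcp [ 0.5391 -0.1818  0.1025] yaw 178.5 w 0.0639
```

servo_tool --steps '[[[0,0,0,0,0.6,0.1,70],[0,0,0,0,0.96,0,70],[0,0,0,0,0.96,0,70],[0,0,0,0,0.96,0,70],[0,0,0,0,0.96,0,70],[0,0,0,-0.3,0.96,0,70],[0,0,0,-0.3,0.96,0,70],[0,0,-0.2,-0.35,0.96,0,70],[0,0,-0.2,-0.35,0.96,0,70],[0,0,-0.2,-0.35,0.96,0,70],[0,0,-0.2,-0.35,0.96,0,70],[0,0,-0.2,-0.35,0.96,0,70]]]'

```text
time: 45.75
eef_pos: [0.4776, 0.0993, 0.1011]
ee_rot: [-3.141, -0.002, 2.975]
force: [0.1, 0.4, 0.4]
width: 0.0637
grasp_force: 0.0
```

servo_tool --steps '[[[0,0,-0.2,-0.4,0.96,0,70],[0,0,-0.2,-0.4,0.96,0,70],[0,0,-0.2,-0.4,0.96,0,70],[0,0,-0.2,-0.4,0.96,0,70],[0,0,-0.2,-0.4,0.96,0,70],[0,0,-0.15,-0.4,0.96,0,70],[0,0,0,-0.4,0.96,0,70],[0,0,0,-0.29,0.96,0,70],[0,0,0,0,0.47,0,70],[0,0,0,0,0,0,70],[0,0,0,0,0,0,70]]]'

```text
time: 46.85
eef_pos: [0.4016, 0.3011, 0.1015]
ee_rot: [-3.141, -0.001, 2.816]
force: [-0.9, -0.3, 0.9]
width: 0.0639
grasp_force: 0.0
```

```bash
python3 find.py wrist 403 301 22 90
```

```text
c 404.0 300.7 top 21.6 85x43 ang -18.6 n4979
t 46.85 tcp [0.4016 0.3011 0.1015] yaw 161.3 w 0.0639
```

servo_tool --steps '[[[0,0,0,0.08,0,-0.5,70],[0,0,0,0,0,-1,70],[0,0,0,0,0,-1,70],[0,0,0,0,0,-1,70],[0,0,0,0,0,-0.7,70],[0,0,0,0,0,-0.5,70],[0,0,0,0,0,0,70],[0,0,0,0,0,0,50],[0,0,0,0,0,0,30],[0,0,0,0,0,0,30],[0,0,0,0,0,0,30],[0,0,0,0,0,0,30]]]'

```text
time: 48.1
eef_pos: [0.4043, 0.3018, -0.0148]
ee_rot: [3.141, 0.001, 2.815]
force: [0.6, -1.5, 7.8]
width: 0.0417
grasp_force: 30.0
```

servo_tool --steps '[[[0,0,0,0,0,0,30],[0,0,0,0,0,0.6,30],[0,0,0,0,0,1,30],[0,0,0,0,0,1,30],[0,0,0,0,0,1,30],[0,0,0,0,0,1,30]]]'

```text
time: 48.7
eef_pos: [0.4037, 0.3015, 0.1008]
ee_rot: [3.141, 0.0, 2.815]
force: [0.6, 0.7, -2.0]
width: 0.0416
grasp_force: 30.0
```

servo_tool --steps '[[[0,0,0.18,0.3,-0.6,0,30],[0,0,0.18,0.42,-0.96,0,30],[0,0,0.18,0.42,-0.96,0,30],[0,0,0.18,0.42,-0.96,0,30],[0,0,0.18,0.42,-0.96,0,30],[0,0,0.18,0.42,-0.96,0,30],[0,0,0.18,0.42,-0.96,0,30],[0,0,0.18,0.42,-0.96,0,30],[0,0,0.18,0.42,-0.96,0,30],[0,0,0.18,0.42,-0.96,0,30],[0,0,0.18,0.42,-0.96,0,30],[0,0,0.17,0.42,-0.96,0,30]]]'

```text
time: 49.9
eef_pos: [0.5271, 0.0215, 0.0998]
ee_rot: [3.142, 0.0, 3.117]
force: [0.0, 0.1, -0.4]
width: 0.0418
grasp_force: 30.0
```

servo_tool --steps '[[[0,0,0,0.42,-0.96,0,30],[0,0,0,0.12,-0.82,0,30],[0,0,0,0,0,0,30],[0,0,0,0,0,0,30]]]'

```text
time: 50.3
eef_pos: [0.5402, -0.0221, 0.0996]
ee_rot: [3.141, -0.0, 3.115]
force: [-0.3, -1.0, -1.4]
width: 0.0419
grasp_force: 30.0
```

```bash
python3 held.py 136 -22
```

```text
50.3 [ 0.5402 -0.0221  0.0996] [180.   -0.  178.4] 0.04193583046891312
9629 [[497.4, -40.8, 131.7], [526.5, -22.1, 136.0], [580.9, -3.1, 137.5]]
```

Same geometry as the middle bay (final TCP z ≈ 0.037), so I'll lower it the same way.

servo_tool --steps '[[[0,0,0,0,0,-0.4,30],[0,0,0,0,0,-0.6,30],[0,0,0,0,0,-0.6,30],[0,0,0,0,0,-0.4,30],[0,0,0,0,0,-0.3,30],[0,0,0,0,0,-0.16,30],[0,0,0,0,0,-0.04,30],[0,0,0,0,0,0,30],[0,0,0,0,0,-0.02,30],[0,0,0,0,0,0,30]]]'

```text
time: 51.35
eef_pos: [0.5406, -0.0219, 0.0371]
ee_rot: [-3.142, 0.001, 3.116]
force: [-2.0, 0.2, 8.8]
width: 0.0419
grasp_force: 30.0
```

servo_tool --steps '[[[0,0,0,0,0,0,50],[0,0,0,0,0,0,55],[0,0,0,0,0,0,62],[0,0,0,0,0,0,62],[0,0,0,0,0,0.5,62],[0,0,0,0,0,1,62],[0,0,0,0,0,1,60],[0,0,0,0,0,0.3,50]]]'

```text
time: 52.15
eef_pos: [0.5417, -0.0222, 0.1095]
ee_rot: [-3.141, 0.004, 3.116]
force: [0.7, 0.5, 0.4]
width: 0.0494
grasp_force: 0.0
```

```bash
python3 find.py wrist 540 -22 74 50; python3 find.py wrist 538 -102 74 45;python3 -c "
from h import *
p,d,s=snap('wrist','w6.png')"
```

```text
c 540.2 -23.2 top 73.6 84x43 ang -1.5 n6830
c 492.8 -21.6 top 76.4 31x0 ang 88.6 n48
t 52.15 tcp [ 0.5417 -0.0222  0.1095] yaw 178.5 w 0.0494
c 535.2 -103.3 top 73.6 78x43 ang -1.7 n5571
t 52.2 tcp [ 0.5417 -0.0222  0.1093] yaw 178.5 w 0.0466
```

View pics/w6.png

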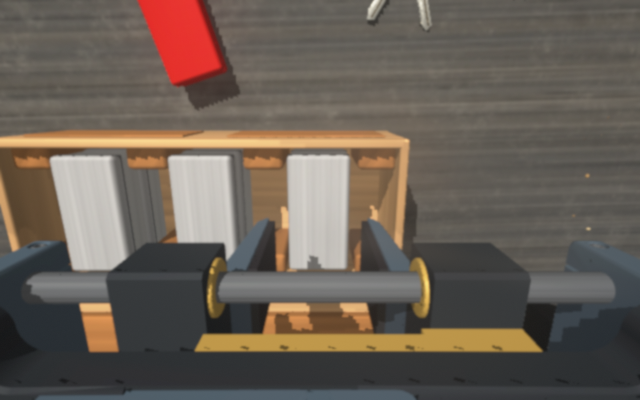

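All three stacks stand at 73.6 mm, below the rim. The picture shows tins at (90,210), (205,210) and (320,210), all square in their bays. Next I'll close the lid.

servo_tool --steps '[[[0,0,-0.94,0,0,0.6,50],[0,0,-0.94,0,0,0.6,50],[0,0,-0.94,0.32,-0.32,0,50],[0,0,-0.94,0.32,-0.32,0,50],[0,0,-0.94,0.32,-0.32,0,50],[0,0,-0.94,0.32,-0.32,0,50],[0,0,-0.94,0.32,-0.32,0,50],[0,0,-0.94,0.32,-0.32,0,50],[0,0,-0.94,0.32,-0.32,0,50],[0,0,-0.94,0.32,-0.32,0,50],[0,0,-0.94,0.32,-0.32,0,50],[0,0,-0.94,0.32,-0.32,0,50]]]'

```text
time: 53.5
eef_pos: [0.62, -0.1022, 0.1349]
ee_rot: [-3.139, -0.001, 1.535]
force: [-0.4, -0.8, 0.3]
width: 0.0453
grasp_force: 0.0
```

servo_tool --steps '[[[0,0,0,0,0,0,50],[0,0,0,0,0,0,50]]]'

```text
time: 53.7
eef_pos: [0.6196, -0.1017, 0.1354]
ee_rot: [-3.14, -0.0, 1.544]
force: [-0.3, -0.0, -0.9]
width: 0.0456
grasp_force: 0.0
```

servo_tool --steps '[[[0,0,0,0.04,0,-0.8,50],[0,0,0,0,0,-0.8,50],[0,0,0,0,0,-0.5,50],[0,0,0,0,0,-0.3,50],[0,0,0,0,0,0,45],[0,0,0,0,0,0,30],[0,0,0,0,0,0,15],[0,0,0,0,0,0,0],[0,0,0,0,0,0,0],[0,0,0,0,0,0,0]]]' --force 15

```text
time: 54.7
eef_pos: [0.6216, -0.102, 0.0769]
ee_rot: [3.141, 0.0, 1.541]
force: [-1.0, 0.4, 4.8]
width: 0.012
grasp_force: 15.0
```

servo_tool --steps '[[[0,0,0,-0.2,0.005,0,0],[0,0,0,-0.3,0.008,0,0],[0,0,0,-0.3,0.008,0,0],[0,0,0,-0.3,0.008,0,0],[0,0,0,-0.3,0.008,0,0],[0,0,0,-0.3,0.008,0,0],[0,0,0,-0.3,0.008,0,0],[0,0,0,-0.3,0.008,0,0]]]'

```text
time: 55.5
eef_pos: [0.5637, -0.1005, 0.0769]
ee_rot: [3.14, 0.0, 1.541]
force: [1.5, 0.5, 5.3]
width: 0.0118
grasp_force: 15.0
```

servo_tool --steps '[[[0,0,0,-0.3,0.008,0,0],[0,0,0,-0.3,0.008,0,0],[0,0,0,-0.3,0.008,0,0],[0,0,0,-0.3,0.008,0,0],[0,0,0,-0.3,0.008,0,0],[0,0,0,-0.3,0.008,0,0],[0,0,0,-0.3,0.008,0,0],[0,0,0,0,0,0,0]]]'

```text
time: 56.3
eef_pos: [0.5103, -0.099, 0.0768]
ee_rot: [-3.141, 0.0, 1.541]
force: [-2.0, -0.7, 8.1]
width: 0.0118
grasp_force: 15.0
```

Only light friction so far. There are about 14 mm left to the closed position (~0.4966).

servo_tool --steps '[[[0,0,0,-0.15,0.004,0,0],[0,0,0,-0.15,0.004,0,0],[0,0,0,-0.12,0.003,0,0],[0,0,0,-0.08,0.002,0,0],[0,0,0,-0.05,0,0,0],[0,0,0,0,0,0,0]]]'

```text
time: 56.9
eef_pos: [0.4974, -0.0987, 0.0769]
ee_rot: [3.141, 0.0, 1.541]
force: [-0.1, 1.1, 9.1]
width: 0.012
grasp_force: 15.0
```

servo_tool --steps '[[[0,0,0,-0.03,0,0,0],[0,0,0,-0.03,0,0,0],[0,0,0,0,0,0,0]]]'

```text
time: 57.2
eef_pos: [0.4967, -0.0987, 0.0769]
ee_rot: [3.14, 0.0, 1.54]
force: [4.1, 3.2, 4.6]
width: 0.0123
grasp_force: 15.0
```

servo_tool --steps '[[[0,0,0,-0.03,0,0,0],[0,0,0,0,0,0,0],[0,0,0,0,0,0,0]]]'

```text
time: 57.5
eef_pos: [0.4967, -0.0987, 0.0769]
ee_rot: [3.138, 0.0, 1.54]
force: [8.8, 3.3, 0.4]
width: 0.0118
grasp_force: 15.0
```

The lid is at its stop and fully closed. I'll release it symmetrically and back away.

servo_tool --steps '[[[0,0,0,0.02,0,0,15],[0,0,0,0,0,0,25],[0,0,0,0,0,0,40],[0,0,0,0,0,0,40],[0,0,0,0,0,0,40],[0,0,0,0,0,0.6,40],[0,0,0,0,0,0.9,40],[0,0,0,0,0,0.9,40],[0,0,0,-0.5,0.6,0.5,40],[0,0,0,-0.5,1,0,40],[0,0,0,-0.5,1,0,40],[0,0,0,-0.5,1,0,40]]]'

```text
time: 58.7
eef_pos: [0.4452, -0.008, 0.149]
ee_rot: [3.141, 0.0, 1.54]
force: [0.3, 0.1, -0.6]
width: 0.0362
grasp_force: 0.0
```

servo_tool --steps '[[[0,0,0,-0.3,1,0,40],[0,0,0,-0.3,1,0,40],[0,0,0,-0.3,1,0,40],[0,0,0,0,1,0,40],[0,0,0,0,1,0,40],[0,0,0,0,1,0,40],[0,0,0,0,1,0,40],[0,0,0,0,0,0,40]]]'

```text
time: 59.5
eef_pos: [0.4233, 0.1684, 0.149]
ee_rot: [3.141, -0.001, 1.542]
force: [-0.4, 0.1, -0.9]
width: 0.0369
grasp_force: 0.0
```

Run:
```python
from h import *
p,d,s=snap('top'); cv2.imwrite('pics/t3.png',p[110:290,150:490,::-1].repeat(2,0).repeat(2,1))
P=cloud('top',d)[115:220,290:420].reshape(-1,3); z=P[:,2]
for a,b in((.083,.1),(.103,.12)):
    m=(z>a)&(z<b); print(cv2.minAreaRect((P[m][:,:2]*1000).astype(np.float32)))
print(s['eef_pos'])
```

```text
((590.9053955078125, -102.05238342285156), (285.80950927734375, 214.9167022705078), 88.21666717529297)
((495.2169189453125, -100.01554870605469), (66.71765899658203, 11.520256042480469), 89.22685241699219)
[0.42328353 0.16840587 0.1489531 ]
```

View pics/t3.png

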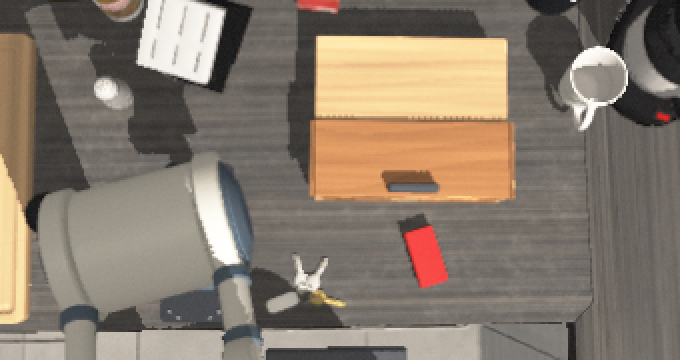

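The lid covers the well completely, with the handle at (412,187). The shaker (112,94) and mug (598,75) haven't moved, and the robot is clear. I'll hand in now.

```bash
python3 -c "
from rig import r
print(r.hand_in())"
```

```text
the job is handed in; nothing more can be done
None
```

All six tins are packed in three stacks (tall+low, tall+low, mid+mid), all below the rim; the lid is fully closed, the arm is clear, no bystander was touched, and the job is handed in.

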